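# Tip the tube rack off the chill plate onto its side

## Task

The empty tube rack has been chilling flat on the chill plate. Do not lift it off: tip it over the edge of the plate beside the bench mat, so that the long narrow side facing the mat goes underneath and the rack stands on it, large wells up. Then stand it in the middle of the mat, still that way up, and let go; leave the full rack, the jar and the timer undisturbed.

Things in the scene. Friction and masses are not known exactly. Their poses are not given: they have to be found in the camera images.
- rack_center (a point): centre of the empty tube rack: loose closed white block, 174 mm long (its x), 95 wide (y), 52 thick (z), about 0.3 kg; wells are surface markings only. Starts flat on the plate, z up, centre 26 mm above the top, long axis within 9 deg of the plate's x. The long narrow sides (174 x 52, facing +y and -y) have the large wells. Standing on one it is 95 mm tall and its y axis is vertical.
- chill_plate: fixed low white bench unit with flat aluminium top 60 mm above the bench. Origin on the bench, x along it, y across, z up. The top runs from x = -130 to +190 and y = -120 to +120 mm; its long sides (y = +-120) are plain vertical 60 mm steps without rim. A lower control strip (50 mm high) goes on to x = -185 mm, towards the robot.
- mat: fixed thin blue-grey bench mat, 300 mm long (x), 240 wide (y), 3 thick; origin on the bench under its middle, axes parallel to the plate's. It lies 2 mm from one long side of the plate (centre 242 mm from the plate's middle line), on the plate's +y or -y side, differing from start to start.
- full_rack: bystander: loose white rack full of red-capped tubes, 205 x 100 mm and 115 mm high over the caps, about 0.8 kg, z up, origin at the middle of its underside. It stands on the other side of the plate from the mat, centre 242 mm from the plate's middle line, long axis along the plate.
- jar: bystander: loose small amber jar with white cap, 50 mm diameter, 62 mm high, standing on the chill plate's top near its +x end (about x = +155 mm); origin at the middle of its underside.
- timer: bystander: loose white timer, 75 x 62 x 20 mm, lying on the bench just beyond the +x end of the mat; origin at the middle of its underside.

How it is judged:
By the outcome, as a careful person would: the job done as asked, in the order asked, and still so for the second after the job is handed in, with the robot touching nothing.
It also fails if it takes over 51 s, if anything falls off the work surface, if the arm or the gripper's body presses on something with over 40 N, if the wrist force passes 120 N, or if a joint passes its speed limit or range.

## Robot

A 7-joint arm with a two-finger parallel gripper is mounted at the origin on the work surface. World frame = base frame: x ahead of the robot, y to its left, z up, the work surface at z = 0. Lengths are in m, angles in rad, forces in N, time in s.
With the tool pointing down it reaches from about 0.425 to 0.925 m from the base axis. Payload 6.8 kg.
Tool frame: the origin (TCP) lies on the mounting face of the last link; the fingertips stand 173 mm ahead of it and the grasp point (between the pads) lies 155 mm ahead of it; y points along the fingers, x is the direction in which the jaws open and shut, and the axes are right-handed (so a half turn about y gives the same grasp; the last joint's range is limited). The gripper opens to 85 mm and grips with 20 to 120 N. Pads are 22 mm wide; open, the fingers measure 114 mm over their backs; the gripper's body (76 mm by 85 mm) begins 54 mm behind the grasp point. The pads swing forward as they close: fully open they stand 13 mm farther back than shut.
Start: joints at [-1.251, 0.477, 0.022, 1.555, -0.011, 1.109, -0.083], TCP at [0.28, 0.614, 0.405] pointing down, gripper open.
Joint ranges: [-2.96, 2.96], [-0.34, 2.1], [-1.41, 1.46], [0.24, 2.44], [-1.37, 4.51], [0.17, 1.92], [-2.96, 2.96]. Speed limits (rad/s): [2.39, 2.39, 3.14, 3.14, 3.14, 3.14, 3.14].

## Interface

Orientations are given as a rotation vector (axis times angle).
In Python, from bench import r gives the robot as it stands.
- The arm moves only by the tool step_arm, never from a script. Its arguments are lists of equal length, an entry for each row: "xyz": the shift along the tool's x, y, z scaled (see below), a list of three; "rotation": the turn, a rotation vector about the tool's x, y, z scaled (see below), a list of three. A call has 1 to 20 rows; each row is the pose to reach, as a shift and turn from the pose measured when the call began, along the tool's axes at that moment; what a row does not reach only later rows make up. The controller multiplies each number of a shift by 30 cm and each number of a turn by 90 degrees. A row lasts 1/8 s, in which the tool goes at most 62.5 mm and 10.7 degrees, less where a joint would pass 70% of its speed; a pose out of reach is approached as far as the arm can. A call with a number of a shift or a turn outside -1 to 1 is refused whole. A call with a gripper value outside its range is refused whole. "grip" is the closure, from 0 (fully open) to 1 (shut), set as the call begins (left out, the last holds). The fingers move at their own pace and stop on an object; "force" is the grip in N (left out, the last holds). Time passes only in rows, so rows that repeat a pose let the fingers close. It gives the time, the measured TCP pose, the force and the opening at its end, in the units of the state.
- r.get_obs(): the state, without advancing time (a new reading comes with each control period).
- r.grab_frame(name): name is "scene" or "top"; returns a dict with "pixels" (400x640x3 uint8, red, green, blue), "fx", "fy", "cx", "cy" (pixels), "position" and "attitude" of the camera in the world. Camera axes: x right, y down, z forward; pixel columns grow to the right and rows downward; lengths in m; the calibration is good to about 2 mm. A picture is of the moment at which its call begins. There is no depth.
- r.hand_in(): hands the job in, once; it reports no verdict.
The state is a dict: "clock": time; "joints": joint angles; "qvel": joint speeds; "tau": joint torques, N m; "tcp_pos": TCP position; "orientation": TCP orientation; "contact_force": force on the tool from outside, world axes, zero at the start; "moment": the same for the moment, N m; "grip_width": finger opening in m.
Only numpy, scipy, OpenCV 4.12 (cv2) and the standard library are available. Lean on these libraries where they do the work, as an engineer would, in place of code of your own. Each camera call takes 0.05 s, during which the arm holds its last target.

## Working session

There is one attempt and no reset: what is moved stays moved. The work goes in short steps, Python scripts to look and compute and a tool call to move; the robot and the scene stay as the last step left them, time stands still between calls to the robot, and variables do not carry over. Pictures are saved under pics/ and viewed, and the job is handed in when it is done.

Besides the shell and the picture viewer there is one more tool, called after "Request:" in YAML: its name, and indented under it one key for each argument. step_arm: Moves the arm, as the interface text tells. Its arguments: {"type":"object","properties":{"xyz":{"type":"array"},"rotation":{"type":"array"},"grip":{"type":"number"},"force":{"type":"number"}},"required":["xyz","rotation"]}

```bash
mkdir -p pics; ls; cat > h.py <<'E'
import numpy as np, cv2
from scipy.spatial.transform import Rotation as R
from bench import r
def snap(n,fn):
    f=r.grab_frame(n); cv2.imwrite('pics/'+fn,f['pixels'][:,:,::-1]); return f
E
python3 - <<'E'
from h import *
o=r.get_obs(); print(o)
import pickle
for n in ('scene','top'):
    f=snap(n,n+'0.png'); print(n,{k:v for k,v in f.items() if k!='pixels'})
    pickle.dump(f,open(n+'0.pkl','wb'))
E
```

```text
pics
{'clock': 0.0, 'joints': array([-1.25108457,  0.4777906 ,  0.02235282,  1.55644964, -0.01151864,
        1.10929078, -0.08308646]), 'qvel': array([ 7.81319294e-04,  1.77398642e-03, -9.42967247e-04, -7.62235267e-04,
       -2.40715279e-05, -1.38861966e-03, -8.09595884e-04]), 'tau': array([-7.40131109e-04, -5.96460736e+01,  1.60785835e+00, -2.81197089e+01,
        1.25775495e-02,  9.49254289e-03,  1.28239324e-05]), 'tcp_pos': array([0.27992653, 0.61391733, 0.40373281]), 'orientation': array([-1.38284027, -0.88752226,  0.88990812]), 'contact_force': array([-1.05134087,  0.15318792,  0.06699213]), 'moment': array([ 0.02138917, -0.0275241 ,  0.00483987]), 'grip_width': 0.08542506581101518}
scene {'fx': 441.40841857442143, 'fy': 441.40841857442143, 'cx': 315.93616286195584, 'cy': 199.54498374830618, 'position': array([ 1.2665629 , -0.43798988,  0.70135459]), 'attitude': array([-2.017267  , -1.09530196,  0.51168145])}
top {'fx': 458.253490697674, 'fy': 458.253490697674, 'cx': 318.1603403036181, 'cy': 197.1604598278672, 'position': array([0.5038157 , 0.0299877 , 1.00205448]), 'attitude': array([-2.18763322,  2.14983434, -0.15423454])}
```

View pics/scene0.png

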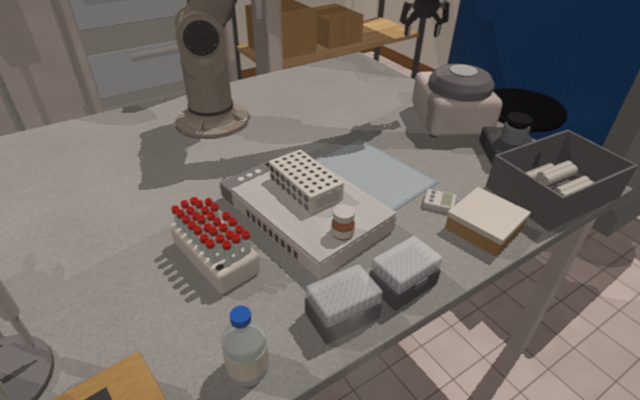

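View pics/top0.png

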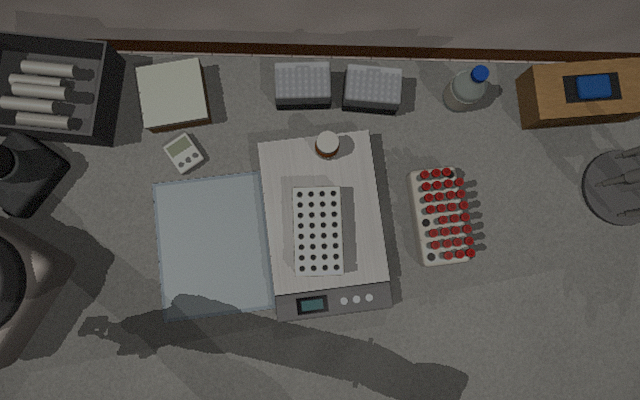

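```bash
python3 - <<'E'
from h import *
o=r.get_obs(); print(R.from_rotvec(o['orientation']).as_matrix().round(3)); print(o['clock'])
for n in ('scene0','top0'):
    import pickle; f=pickle.load(open(n+'.pkl','rb')); print(R.from_rotvec(f['attitude']).as_matrix().round(3))
E
```

```text
[[ 0.415 -0.001 -0.91 ]
 [ 0.91  -0.002  0.415]
 [-0.002 -1.    -0.   ]]
0.1
[[ 0.55   0.526 -0.649]
 [ 0.835 -0.334  0.437]
 [ 0.013 -0.782 -0.623]]
[[ 0.016 -0.993  0.121]
 [-1.    -0.019 -0.02 ]
 [ 0.022 -0.12  -0.992]]
```

```bash
python3 - <<'E'
import cv2
a=cv2.imread('pics/top0.png')
cv2.imwrite('pics/c1.png',cv2.resize(a[120:320,245:400],None,fx=3.8,fy=3,interpolation=cv2.INTER_CUBIC) if 0 else cv2.resize(a[122:322,245:400],None,fx=3,fy=3,interpolation=cv2.INTER_CUBIC))
cv2.imwrite('pics/c2.png',cv2.resize(a[120:325,140:290],None,fx=2.9,fy=2.9,interpolation=cv2.INTER_CUBIC))
E
```

```text
(no output)
```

View pics/c1.png

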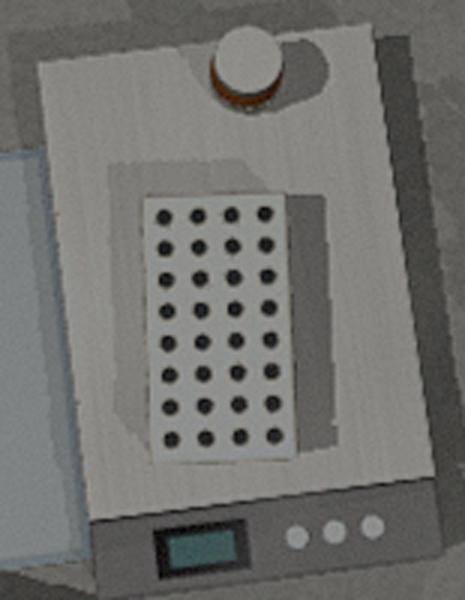

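View pics/c2.png

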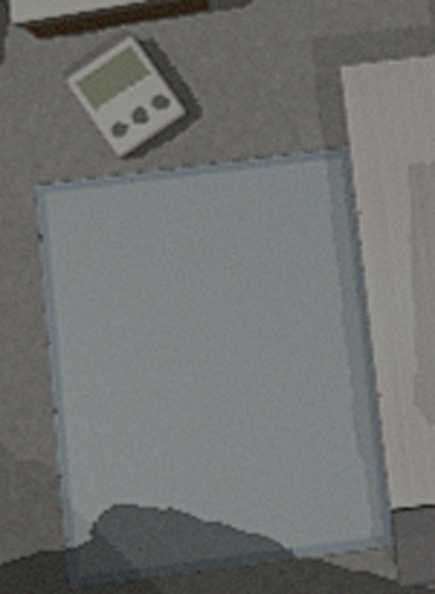

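```bash
cat >> h.py <<'E'
def bp(f,px,z):
    px=np.atleast_2d(np.array(px,float)); M=R.from_rotvec(f['attitude']).as_matrix()
    d=np.c_[(px[:,0]-f['cx'])/f['fx'],(px[:,1]-f['cy'])/f['fy'],np.ones(len(px))]@M.T
    t=(z-f['position'][2])/d[:,2]; return f['position']+t[:,None]*d
def proj(f,P):
    M=R.from_rotvec(f['attitude']).as_matrix(); c=(np.atleast_2d(P)-f['position'])@M
    return np.c_[c[:,0]/c[:,2]*f['fx']+f['cx'],c[:,1]/c[:,2]*f['fy']+f['cy']]
def fit2(model,meas):
    model=np.array(model,float);A=model-model.mean(0);B=meas[:,:2]-meas[:,:2].mean(0)
    th=np.arctan2((A[:,0]*B[:,1]-A[:,1]*B[:,0]).sum(),(A*B).sum())
    c,s=np.cos(th),np.sin(th);Q=np.array([[c,-s],[s,c]]); t=meas[:,:2].mean(0)-Q@model.mean(0)
    return t,np.degrees(th),((Q@model.T).T+t-meas[:,:2])*1000
E
python3 - <<'E'
from h import *
import pickle; f=pickle.load(open('top0.pkl','rb'))
c1=lambda p: np.array(p)/3+[245,122]
c2=lambda p: np.array(p)/2.9+[140,120]
# TL,TR,BR,BL : (+x,+y),(+x,-y),(-x,-y),(-x,+y)
def rect(x0,x1,y): return [(x1,y),(x1,-y),(x0,-y),(x0,y)]
pl=bp(f,c1([(38,64),(371,24),(433,478),(91,521)]),.06)
print('plate',fit2(rect(-.13,.19,.12),pl))
rk=bp(f,c1([(143,196),(284,194),(295,460),(151,462)]),.112)
print('rack',fit2(rect(-.087,.087,.0475),rk))
m=bp(f,c2([(36,184),(343,150),(391,546),(72,587)]),.003)
print('mat',fit2(rect(-.15,.15,.12),m))
print('jar',bp(f,c1([(248,60)]),.122),'timer',bp(f,c2([(127,95)]),.02), 'timercorners',bp(f,c2([(126,35),(186,112),(123,157),(68,75)]),.02))
print('full', bp(f,[(411,172),(458,168),(470,263),(422,265)],.07))
E
```

```text
plate (array([ 0.56004841, -0.00328758]), np.float64(8.04140578614706), array([[ 1.70579104,  2.54767329],
       [ 1.46734171, -2.03567762],
       [-0.72777363, -3.8003714 ],
       [-2.44535912,  3.28837574]]))
rack (array([0.54638103, 0.01175524]), np.float64(2.707363984177193), array([[ 0.42608907,  0.99785967],
       [ 1.81476935, -1.70264025],
       [-0.19815947, -1.08171718],
       [-2.04269895,  1.78649775]]))
mat (array([0.51666573, 0.23579692]), np.float64(8.21850596977248), array([[-8.49342118e-01,  3.16949751e+00],
       [ 2.84166146e+00, -4.33888680e+00],
       [-3.18293847e-03, -2.70283105e+00],
       [-1.98913640e+00,  3.87222034e+00]]))
jar [[ 0.72043947 -0.00468072  0.122     ]] timer [[0.71495143 0.30342791 0.02      ]] timercorners [[0.76092592 0.30653159 0.02      ]
 [0.70291963 0.25891666 0.02      ]
 [0.66789777 0.30397802 0.02      ]
 [0.72928899 0.3481191  0.02      ]]
full [[ 0.67340247 -0.18038855  0.07      ]
 [ 0.68380656 -0.27864989  0.07      ]
 [ 0.48850512 -0.29907168  0.07      ]
 [ 0.48296988 -0.20113851  0.07      ]]
```

```bash
cat > sim.py <<'E'
import numpy as np
a,b,m,g=.0475,.026,.3,9.81; I=m/12*((2*a)**2+(2*b)**2)
k=1.5e4; c=25.; ve=.003
def run(y0,mu_p,mu_m,mu_f,finger,th0=0.,T=1.5,dt=5e-5,trace=False,om0=0.):
    # state: y,z,th (clockwise tilt = negative ccw); rack frame ccw angle q
    q=-th0; 
    p=np.array([y0,.06+b]) ; v=np.zeros(2); w=-om0; tr=[]
    loc=np.array([[a,b],[a,-b],[-a,-b],[-a,b]])
    maxf=0
    for n in range(int(T/dt)):
        t=n*dt; cq,sq=np.cos(q),np.sin(q); Q=np.array([[cq,-sq],[sq,cq]])
        F=np.array([0,-m*g]); M=0.
        fr=finger(t) # (ymin,ymax,zbot,vy,vz)
        def add(pt,nrm,pen,mu,vs=np.zeros(2)):
            nonlocal F,M
            r=pt-p; vp=v+w*np.array([-r[1],r[0]])-vs
            vn=vp@nrm; fn=max(0,k*pen-c*vn); tg=np.array([-nrm[1],nrm[0]]); ft=-mu*fn*np.clip((vp@tg)/ve,-1,1)
            f=fn*nrm+ft*tg; F=F+f; M+=r[0]*f[1]-r[1]*f[0]; return fn
        W=(loc@Q.T)+p
        for pt in W:
            if pt[0]<0 and pt[1]<.06:
                if .06-pt[1]< -pt[0]: add(pt,np.array([0,1.]),.06-pt[1],mu_p)
                else: add(pt,np.array([1.,0]),-pt[0],mu_p)
            elif pt[1]<.003: add(pt,np.array([0,1.]),.003-pt[1],mu_m)
            if fr is not None and fr[0]<pt[0]<fr[1] and pt[1]>fr[2]:
                d=[pt[0]-fr[0],fr[1]-pt[0],pt[1]-fr[2]]; j=int(np.argmin(d))
                maxf=max(maxf,add(pt,[np.array([-1.,0]),np.array([1.,0]),np.array([0,-1.])][j],d[j],mu_f,np.array(fr[3:])))
        cs=[((0,.06),mu_p,np.zeros(2))]
        if fr is not None: cs+=[((fr[0],fr[2]),mu_f,np.array(fr[3:])),((fr[1],fr[2]),mu_f,np.array(fr[3:]))]
        for pt,mu,vs in cs:
            pt=np.array(pt); l=Q.T@(pt-p)
            if abs(l[0])<a and abs(l[1])<b:
                dx=a-abs(l[0]); dz=b-abs(l[1])
                # normal acts on rack: push rack away from pt -> inward normal
                nl=np.array([-np.sign(l[0]),0]) if dx<dz else np.array([0,-np.sign(l[1])])
                add(pt,Q@nl,min(dx,dz),mu,vs)
        v=v+F/m*dt; w+=M/I*dt; p=p+v*dt; q+=w*dt
        if trace and n%400==0: tr.append((round(t,3),*np.round(p*1000,1),round(-np.degrees(q),1)))
    return p*1000,-np.degrees(q),tr
E
cat > s1.py <<'E'
from sim import *
import sys
from multiprocessing import Pool
def pushA(vp):
    # closed finger pushing from -y, starts at face, pushes at vp then stops after tstop
    def f(t,ts=None):
        y=-a+.0445+vp*t   # front face
        return (y-.02,y,.066,vp,0)
    return f
def one(ar):
    mp,mm,kind=ar
    if kind=='free': 
        return ar,run(.0005,mp,mm,.3,lambda t:None,T=2.5)[:2]
    if kind=='free10': return ar,run(.010,mp,mm,.3,lambda t:None,T=1.5)[:2]
    if kind=='free20': return ar,run(.020,mp,mm,.3,lambda t:None,T=1.5)[:2]
    if kind=='push': 
        return ar,run(.0445-.047+0.0015,mp,mm,.3,lambda t:(-.07,-.0485+min(.04*t,.01),.066,.04 if t<.25 else 0,0),T=2)[:2]
    if kind=='push2': 
        return ar,run(-.001,mp,mm,.3,lambda t:(-.07,-.0485+min(.04*t,.04),.066,.04 if t<1 else 0,0),T=2)[:2]
if __name__=='__main__':
    J=[(mp,mm,k) for k in ('free','free10','free20','push','push2') for mp in (.2,.4,.7) for mm in (.3,.6,.9)]
    with Pool() as P:
        for ar,(p,th) in P.imap(one,J): print(ar,p.round(),round(th,1))
E
nproc; time python3 s1.py
```

```text
4
(0.2, 0.3, 'free') [57. 50.] 90.0
(0.2, 0.6, 'free') [59. 50.] 90.0
(0.2, 0.9, 'free') [59. 50.] 90.0
(0.4, 0.3, 'free') [130.  29.] 180.0
(0.4, 0.6, 'free') [119.  29.] 180.0
(0.4, 0.9, 'free') [121.  29.] 180.0
(0.7, 0.3, 'free') [118.  29.] 180.0
(0.7, 0.6, 'free') [110.  29.] 180.0
(0.7, 0.9, 'free') [113.  29.] 180.0
(0.2, 0.3, 'free10') [69. 50.] 90.0
(0.2, 0.6, 'free10') [61. 50.] 90.0
(0.2, 0.9, 'free10') [61. 50.] 90.0
(0.4, 0.3, 'free10') [50. 50.] 90.0
(0.4, 0.6, 'free10') [57. 50.] 90.0
(0.4, 0.9, 'free10') [57. 50.] 90.0
(0.7, 0.3, 'free10') [131.  29.] 180.0
(0.7, 0.6, 'free10') [125.  29.] 180.0
(0.7, 0.9, 'free10') [127.  29.] 180.0
(0.2, 0.3, 'free20') [79. 50.] 90.0
(0.2, 0.6, 'free20') [70. 50.] 90.0
(0.2, 0.9, 'free20') [70. 50.] 90.0
(0.4, 0.3, 'free20') [75. 50.] 90.0
(0.4, 0.6, 'free20') [71. 50.] 90.0
(0.4, 0.9, 'free20') [71. 50.] 90.0
(0.7, 0.3, 'free20') [78. 50.] 90.0
(0.7, 0.6, 'free20') [69. 50.] 90.0
(0.7, 0.9, 'free20') [69. 50.] 90.0
(0.2, 0.3, 'push') [52. 50.] 90.0
(0.2, 0.6, 'push') [58. 50.] 90.0
(0.2, 0.9, 'push') [58. 50.] 90.0
(0.4, 0.3, 'push') [132.  29.] 180.0
(0.4, 0.6, 'push') [55. 50.] 90.0
(0.4, 0.9, 'push') [55. 50.] 90.0
(0.7, 0.3, 'push') [130.  29.] 180.0
(0.7, 0.6, 'push') [122.  29.] 180.0
(0.7, 0.9, 'push') [125.  29.] 180.0
(0.2, 0.3, 'push2') [52. 50.] 90.0
(0.2, 0.6, 'push2') [58. 50.] 90.0
(0.2, 0.9, 'push2') [58. 50.] 90.0
(0.4, 0.3, 'push2') [132.  29.] 180.0
(0.4, 0.6, 'push2') [55. 50.] 90.0
(0.4, 0.9, 'push2') [56. 50.] 90.0
(0.7, 0.3, 'push2') [54. 50.] 90.0
(0.7, 0.6, 'push2') [56. 50.] 90.0
(0.7, 0.9, 'push2') [57. 50.] 90.0
real	0m38.944s
user	2m29.654s
sys	0m0.070s
```

```bash
cat > s2.py <<'E'
from sim import *
from multiprocessing import Pool
def one(ar):
    vp,yend,zb,mp,mm=ar
    y0=-.02; T1=(yend-y0)/vp
    f=lambda t:(y0-a-.025+min(vp*t,yend-y0),y0-a-.0003+min(vp*t,yend-y0),zb,vp if t<T1 else 0,0)
    return ar,run(y0,mp,mm,.3,f,T=min(T1,.5/vp)+1.3,dt=1e-4)[:2]
if __name__=='__main__':
    fr=[(mp,mm) for mp in (.15,.3,.5,.7) for mm in (.3,.6,.9)]
    J=[(vp,ye,zb)+f for vp in (.06,.1,.15,.2,.3,.4) for ye in (.015,.025,.035) for zb in (.068,) for f in fr]
    with Pool() as P: res=P.map(one,J,chunksize=2)
    from collections import defaultdict
    D=defaultdict(list)
    for ar,(p,th) in res: D[ar[:3]].append('%d@%d'%(round(th),p[0]))
    for kk,vv in D.items(): print(kk,' '.join(vv))
E
time python3 s2.py
```

```text
(0.06, 0.015, 0.068) 180@147 180@136 180@139 90@64 90@59 90@59 90@58 90@57 90@57 90@64 90@57 90@58
(0.06, 0.025, 0.068) 180@147 180@136 180@139 90@64 90@59 90@59 90@58 90@57 90@57 90@64 90@57 90@58
(0.06, 0.035, 0.068) 180@147 180@136 180@139 90@64 90@59 90@59 90@58 90@57 90@57 90@64 90@57 90@58
(0.1, 0.015, 0.068) 90@74 90@74 90@74 90@81 90@71 90@71 90@58 180@132 180@135 90@72 90@60 90@60
(0.1, 0.025, 0.068) 90@74 90@74 90@74 90@81 90@71 90@71 90@64 90@68 90@68 90@61 90@66 90@66
(0.1, 0.035, 0.068) 90@74 90@74 90@74 90@81 90@71 90@71 90@64 90@68 90@68 90@61 90@66 90@66
(0.15, 0.015, 0.068) 90@89 90@79 90@78 90@70 90@70 90@70 180@143 180@134 180@137 90@67 90@62 90@62
(0.15, 0.025, 0.068) 90@90 90@81 90@81 90@90 90@82 90@82 90@90 90@82 90@82 45@42 45@41 45@41
(0.15, 0.035, 0.068) 90@90 90@81 90@81 90@90 90@82 90@82 90@90 90@82 90@82 45@42 45@41 45@41
(0.2, 0.015, 0.068) 90@88 90@79 90@79 90@85 90@77 90@77 180@146 180@136 180@139 180@144 180@134 180@137
(0.2, 0.025, 0.068) 43@44 43@44 43@44 42@45 42@45 42@45 41@46 42@46 42@45 42@45 42@45 42@45
(0.2, 0.035, 0.068) 43@44 43@44 43@44 42@45 42@45 42@45 41@46 41@46 42@46 42@45 42@45 42@45
(0.3, 0.015, 0.068) 42@45 42@45 42@45 41@46 42@45 42@45 43@43 44@43 44@43 90@87 90@77 90@77
(0.3, 0.025, 0.068) 42@45 42@45 42@45 40@48 40@48 40@47 39@49 40@48 40@48 38@52 38@51 38@51
(0.3, 0.035, 0.068) 42@45 42@45 42@45 40@48 40@48 40@47 39@49 40@49 40@48 38@52 37@52 37@52
(0.4, 0.015, 0.068) 0@85 0@61 0@60 39@50 39@50 39@50 0@53 21@53 25@53 40@49 40@48 40@48
(0.4, 0.025, 0.068) 0@85 0@61 0@60 38@50 39@50 39@50 0@54 8@50 24@53 0@60 0@49 0@47
(0.4, 0.035, 0.068) 0@85 0@61 0@60 38@50 39@50 39@50 0@65 0@49 20@53 0@67 0@48 0@47
real	1m59.231s
user	7m47.992s
sys	0m0.109s
```

```bash
cat > s3.py <<'E'
import sim
from sim import *
from multiprocessing import Pool
def one(ar):
    vp,yend,zb,c,mf,mp,mm=ar
    sim.c=c
    y0=-.02; T1=(yend-y0)/vp
    f=lambda t:(y0-a-.025+min(vp*t,yend-y0),y0-a-.0003+min(vp*t,yend-y0),zb,vp if t<T1 else 0,0)
    return ar,run(y0,mp,mm,mf,f,T=min(T1,.5/vp)+1.3,dt=1e-4)[:2]
if __name__=='__main__':
    fr=[(mp,mm) for mp in (.15,.3,.5,.7) for mm in (.3,.7)]
    J=[(vp,ye,zb,c,mf)+f for vp in (.1,.13,.16,.2) for ye in (.03,) for zb in (.07,) for c in (25,80,150) for mf in (.2,.7) for f in fr]
    with Pool() as P: res=P.map(one,J,chunksize=2)
    from collections import defaultdict
    D=defaultdict(list)
    for ar,(p,th) in res: D[ar[:5]].append('%d@%d'%(round(th),p[0]))
    for kk,vv in D.items(): print(kk,' '.join(vv))
E
time python3 s3.py
```

```text
(0.1, 0.03, 0.07, 25, 0.2) 90@81 90@73 90@65 90@70 180@146 180@137 90@67 90@59
(0.1, 0.03, 0.07, 25, 0.7) 90@85 90@76 90@87 90@77 46@41 46@40 44@42 44@42
(0.1, 0.03, 0.07, 80, 0.2) 90@85 90@73 90@83 90@69 90@78 90@64 90@71 90@57
(0.1, 0.03, 0.07, 80, 0.7) 90@87 90@76 90@87 90@77 46@41 46@40 44@43 44@42
(0.1, 0.03, 0.07, 150, 0.2) 90@86 90@73 90@83 90@70 90@79 90@63 90@73 90@57
(0.1, 0.03, 0.07, 150, 0.7) 90@87 90@76 90@87 90@77 46@41 46@40 44@43 44@42
(0.13, 0.03, 0.07, 25, 0.2) 90@87 90@77 90@80 90@76 90@70 90@73 90@80 90@71
(0.13, 0.03, 0.07, 25, 0.7) 90@89 90@80 45@41 45@41 44@43 44@43 43@43 44@43
(0.13, 0.03, 0.07, 80, 0.2) 90@89 90@77 90@87 90@76 90@85 90@73 90@82 90@70
(0.13, 0.03, 0.07, 80, 0.7) 90@90 90@80 90@90 90@82 43@43 44@43 43@44 43@44
(0.13, 0.03, 0.07, 150, 0.2) 90@89 90@78 90@88 90@76 90@85 90@73 90@82 90@69
(0.13, 0.03, 0.07, 150, 0.7) 90@90 90@80 90@90 90@82 43@43 44@43 43@44 43@44
(0.16, 0.03, 0.07, 25, 0.2) 90@90 90@80 90@89 90@80 90@89 90@79 90@87 90@78
(0.16, 0.03, 0.07, 25, 0.7) 90@91 90@82 43@44 43@43 42@45 42@45 42@45 42@45
(0.16, 0.03, 0.07, 80, 0.2) 90@91 90@81 90@91 90@80 90@90 90@79 90@88 90@78
(0.16, 0.03, 0.07, 80, 0.7) 44@43 44@42 43@44 43@44 41@46 42@45 42@45 42@45
(0.16, 0.03, 0.07, 150, 0.2) 90@92 90@81 90@91 90@81 90@90 90@79 90@88 90@77
(0.16, 0.03, 0.07, 150, 0.7) 44@43 44@42 43@44 43@44 41@46 42@45 42@45 42@45
(0.2, 0.03, 0.07, 25, 0.2) 43@43 43@43 43@43 44@43 43@44 44@43 43@43 44@43
(0.2, 0.03, 0.07, 25, 0.7) 43@44 43@44 42@45 42@45 39@49 40@48 41@46 41@47
(0.2, 0.03, 0.07, 80, 0.2) 43@44 43@44 43@44 43@43 43@43 44@43 90@93 90@84
(0.2, 0.03, 0.07, 80, 0.7) 41@46 41@46 40@48 41@47 39@49 40@48 40@48 41@47
(0.2, 0.03, 0.07, 150, 0.2) 43@44 43@44 43@44 43@43 43@43 44@43 44@43 44@43
(0.2, 0.03, 0.07, 150, 0.7) 41@46 41@46 40@47 41@47 39@49 40@48 40@48 41@47
real	1m48.635s
user	7m4.339s
sys	0m0.117s
```

```bash
cat >> h.py <<'E'
PO=np.array([.560,-.0033]); PY=np.radians(8.1)
def pw(x,y): c,s=np.cos(PY),np.sin(PY); return PO+np.array([c*x-s*y,s*x+c*y])
def wp(p): c,s=np.cos(PY),np.sin(PY); d=np.array(p[:2])-PO; return np.array([c*d[0]+s*d[1],-s*d[0]+c*d[1]])
def tool(az): # tool down, tool x at azimuth az deg
    c,s=np.cos(np.radians(az)),np.sin(np.radians(az)); x=np.array([c,s,0]);y=np.array([0,0,-1.]);return R.from_matrix(np.c_[x,y,np.cross(x,y)])
def plan(targets,o=None):
    """targets: list of (xyz, Rotation)"""
    o=o or r.get_obs(); T=R.from_rotvec(o['orientation'])
    for p,q in targets:
        print('xyz',(T.inv().apply(np.array(p)-o['tcp_pos'])/.3).round(3).tolist(),'rot',((T.inv()*q).as_rotvec()/(np.pi/2)).round(3).tolist())
def st():
    o=r.get_obs(); M=R.from_rotvec(o['orientation']).as_matrix()
    print('t%.2f'%o['clock'],'tcp',o['tcp_pos'].round(4),'plate',wp(o['tcp_pos']).round(4),'x-az %.2f tilt z %.4f'%(np.degrees(np.arctan2(M[1,0],M[0,0])),M[2,1]),'j',o['joints'].round(2),'F',o['contact_force'].round(1),'w %.4f'%o['grip_width']); return o
E
python3 - <<'E'
from h import *
st()
p=pw(-.0105,-.065); s=r.get_obs()['tcp_pos']
print(p)
for f in (.25,.5): plan([((s[0]+f*(p[0]-s[0]),s[1]+f*(p[1]-s[1]),.404),tool(65.5-57.4*f))])
E
```

```text
t0.10 tcp [0.2799 0.614  0.4038] plate [-0.1903  0.6506] x-az 65.49 tilt z -1.0000 j [-1.25  0.48  0.02  1.56 -0.01  1.11 -0.08] F [ 0.6 -0.4  0.6] w 0.0854
[ 0.55876333 -0.069131  ]
xyz [-0.422, 0.0, -0.448] rot [0.0, 0.159, -0.001]
xyz [-0.843, 0.001, -0.895] rot [0.0, 0.319, -0.001]
```

Request:
step_arm:
  xyz:
    - [-0.06,0,-0.06]
    - [-0.18,0,-0.19]
    - [-0.3,0,-0.32]
    - [-0.42,0,-0.45]
    - [-0.54,0,-0.58]
    - [-0.66,0,-0.7]
    - [-0.76,0,-0.81]
    - [-0.84,0,-0.89]
    - [-0.84,0,-0.89]
  rotation:
    - [0,0.03,0]
    - [0,0.07,0]
    - [0,0.11,0]
    - [0,0.16,0]
    - [0,0.2,0]
    - [0,0.25,0]
    - [0,0.29,0]
    - [0,0.32,0]
    - [0,0.32,0]
  grip: 0

```text
clock: 1.23
tcp_pos: [0.4193, 0.271, 0.4041]
orientation: [-1.515, -0.496, 0.499]
contact_force: [-0.6, 0.6, 0.5]
grip_width: 0.0854
```

```bash
python3 - <<'E'
from h import *
st()
p=pw(-.0105,-.065)
plan([((*p,.404),tool(8.1)),((*p,.243),tool(8.1))])
E
```

```text
t1.23 tcp [0.4193 0.271  0.4041] plate [-0.1007  0.2914] x-az 36.38 tilt z -1.0000 j [-0.91  0.19  0.24  1.98 -0.05  0.98 -0.01] F [-0.6  0.6  0.5] w 0.0854
xyz [-0.298, 0.003, -1.189] rot [0.001, 0.314, -0.001]
xyz [-0.297, 0.54, -1.188] rot [0.001, 0.314, -0.001]
```

Request:
step_arm:
  xyz:
    - [-0.03,0,-0.1]
    - [-0.07,0,-0.27]
    - [-0.11,0,-0.44]
    - [-0.15,0,-0.6]
    - [-0.19,0,-0.76]
    - [-0.22,0,-0.89]
    - [-0.25,0,-0.99]
    - [-0.25,0,-0.99]
  rotation:
    - [0,0.03,0]
    - [0,0.08,0]
    - [0,0.13,0]
    - [0,0.18,0]
    - [0,0.23,0]
    - [0,0.28,0]
    - [0,0.314,0]
    - [0,0.314,0]

```text
clock: 2.22
tcp_pos: [0.5356, -0.014, 0.4046]
orientation: [-1.572, -0.108, 0.11]
contact_force: [0.2, 0.7, 0.4]
grip_width: 0.0854
```

```bash
python3 - <<'E'
from h import *
st()
p=pw(-.0105,-.065)
plan([((*p,.404),tool(8.1)),((*p,.243),tool(8.1))])
snap('scene','s1.png')
E
```

```text
t2.23 tcp [ 0.5356 -0.014   0.4046] plate [-0.0257 -0.0072] x-az 7.95 tilt z -1.0000 j [-0.51  0.26  0.5   1.92 -0.15  1.    0.2 ] F [0.2 0.7 0.4] w 0.0854
xyz [0.051, 0.003, -0.193] rot [0.002, -0.002, -0.001]
xyz [0.052, 0.539, -0.191] rot [0.002, -0.002, -0.001]
```

Request:
step_arm:
  xyz:
    - [0.05,0,-0.1]
    - [0.05,0,-0.192]
    - [0.05,0.13,-0.192]
    - [0.05,0.28,-0.192]
    - [0.05,0.41,-0.192]
    - [0.05,0.5,-0.192]
    - [0.05,0.54,-0.192]
    - [0.05,0.54,-0.192]
  rotation:
    - [0,0,0]
    - [0,0,0]
    - [0,0,0]
    - [0,0,0]
    - [0,0,0]
    - [0,0,0]
    - [0,0,0]
    - [0,0,0]

```text
clock: 3.28
tcp_pos: [0.558, -0.0665, 0.2422]
orientation: [-1.57, -0.111, 0.115]
contact_force: [-1.0, -0.6, 0.0]
grip_width: 0.0849
```

```bash
python3 - <<'E'
from h import *
st()
snap('scene','s2.png')
a=cv2.imread('pics/s2.png'); cv2.imwrite('pics/s2c.png',cv2.resize(a[100:300,180:450],None,fx=2.9,fy=2.9,interpolation=cv2.INTER_CUBIC))
E
```

```text
t3.27 tcp [ 0.558  -0.0665  0.2422] plate [-0.0109 -0.0623] x-az 8.22 tilt z -1.0000 j [-0.32  0.54  0.42  1.98 -0.33  0.69  0.45] F [-1.  -0.6  0. ] w 0.0849
```

View pics/s2c.png

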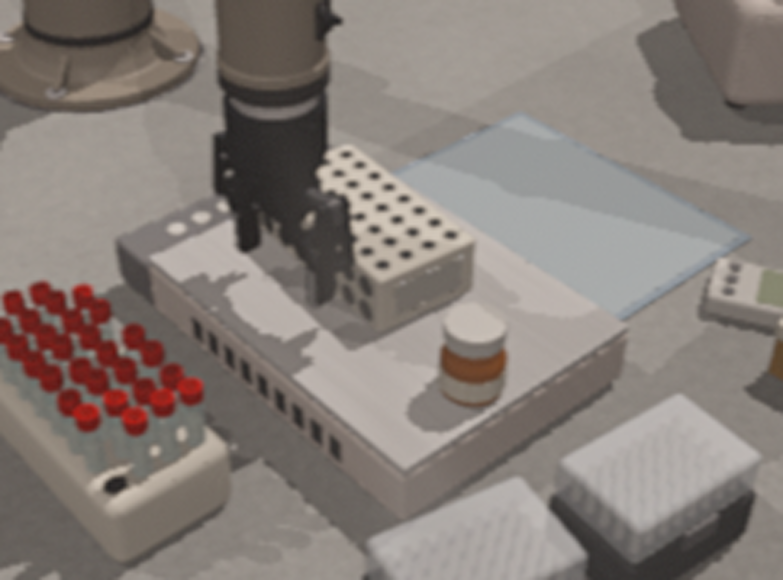

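Request:
step_arm:
  xyz:
    - [0,0,0.03]
    - [0,0,0.06]
    - [0,0,0.09]
    - [0,0,0.12]
    - [0,0,0.15]
    - [0,0,0.18]
    - [0,0,0.21]
    - [0,0,0.24]
    - [0,0,0.265]
    - [0,0,0.29]
    - [0,0,0.31]
    - [0,0,0.31]
  rotation:
    - [0,0,0]
    - [0,0,0]
    - [0,0,0]
    - [0,0,0]
    - [0,0,0]
    - [0,0,0]
    - [0,0,0]
    - [0,0,0]
    - [0,0,0]
    - [0,0,0]
    - [0,0,0]
    - [0,0,0]

```text
clock: 4.82
tcp_pos: [0.545, 0.0261, 0.2427]
orientation: [-1.569, -0.112, 0.114]
contact_force: [0.1, -0.0, 0.2]
grip_width: 0.0854
```

```bash
python3 - <<'E'
from h import *
st()
import pickle
for n in ('scene','top'):
    f=snap(n,n+'3.png'); pickle.dump(f,open(n+'3.pkl','wb'))
a=cv2.imread('pics/scene3.png'); cv2.imwrite('pics/s3c.png',cv2.resize(a[100:300,180:450],None,fx=2.9,fy=2.9,interpolation=cv2.INTER_CUBIC))
a=cv2.imread('pics/top3.png'); cv2.imwrite('pics/t3c.png',cv2.resize(a[122:322,200:400],None,fx=3,fy=3,interpolation=cv2.INTER_CUBIC))
E
```

```text
t4.83 tcp [0.545  0.0261 0.2427] plate [-0.0107  0.0312] x-az 8.25 tilt z -1.0000 j [-0.49  0.51  0.42  2.02 -0.33  0.68  0.28] F [ 0.1 -0.   0.2] w 0.0854
```

View pics/s3c.png

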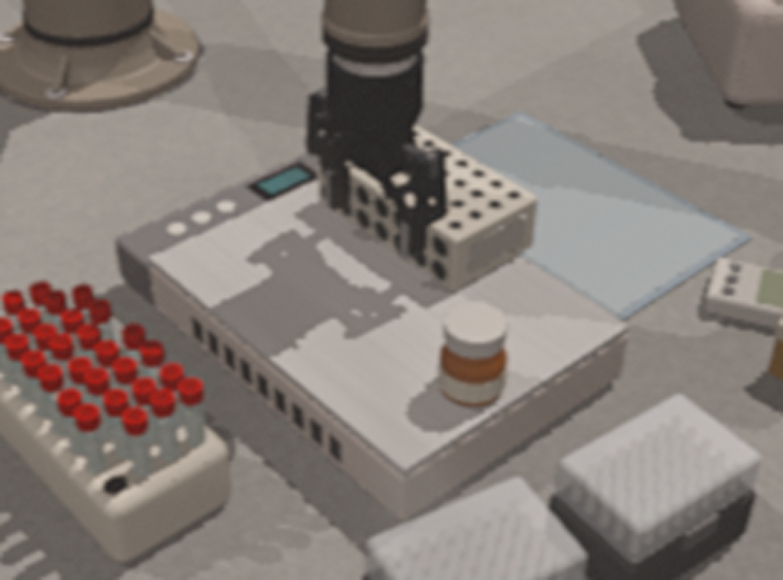

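View pics/t3c.png

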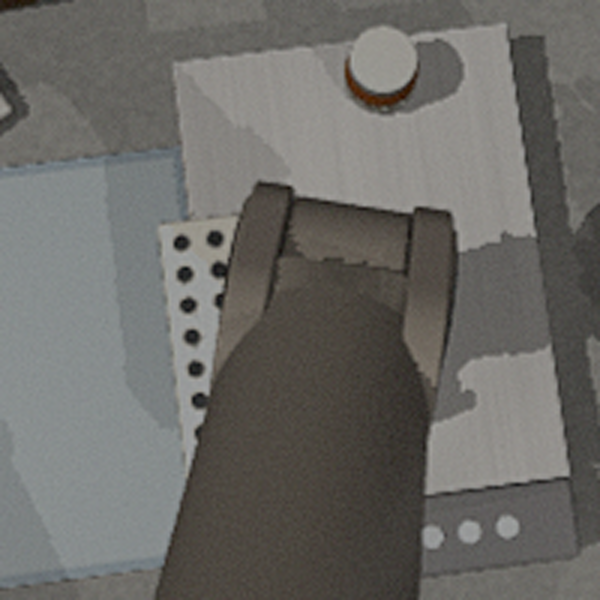

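```bash
python3 - <<'E'
from h import *
import pickle; f=pickle.load(open('top3.pkl','rb'))
c=lambda p: np.array(p)/3+[200,122]
for p in bp(f,c([(159,227),(187,468)]),.112): print(wp(p))
for p in bp(f,c([(174,64),(187,216),]),.06): print('edge',wp(p))
f=pickle.load(open('scene3.pkl','rb'))
c=lambda p: np.array(p)/2.9+[180,100]
for p in bp(f,c([(536,207),(446,230)]),.112): print('scene top',wp(p))
for p in bp(f,c([(444,287),]),.06): print('scene bot',wp(p))
for p in bp(f,c([(628,330),(405,470)]),.06): print('scene plate corner (190,+-120)',wp(p))
E
```

```text
[0.06835648 0.13413783]
[-0.08754495  0.13318674]
edge [0.18804123 0.11683774]
edge [0.08056384 0.1196665 ]
scene top [0.08424858 0.12172531]
scene top [0.06017488 0.04491515]
scene bot [0.06510893 0.04077068]
scene plate corner (190,+-120) [0.19700261 0.11260491]
scene plate corner (190,+-120) [ 0.19426881 -0.11700941]
```

Request:
step_arm:
  xyz:
    - [0,0,0.03]
    - [0,0,0.095]
    - [0,0,0.16]
    - [0,0,0.205]
    - [0,0,0.205]
    - [0,0,0.205]
    - [0,0,0.205]
  rotation:
    - [0,0,0]
    - [0,0,0]
    - [0,0,0]
    - [0,0,0]
    - [0,0,0]
    - [0,0,0]
    - [0,0,0]

```text
clock: 5.8
tcp_pos: [0.5362, 0.0857, 0.2426]
orientation: [-1.57, -0.11, 0.113]
contact_force: [0.0, -0.3, -0.1]
grip_width: 0.0853
```

```bash
python3 - <<'E'
from h import *
st()
import pickle
for n in ('scene','top'):
    f=snap(n,n+'4.png'); pickle.dump(f,open(n+'4.pkl','wb'))
a=cv2.imread('pics/scene4.png'); cv2.imwrite('pics/s4c.png',cv2.resize(a[100:300,180:450],None,fx=2.9,fy=2.9,interpolation=cv2.INTER_CUBIC))
a=cv2.imread('pics/top4.png'); cv2.imwrite('pics/t4c.png',cv2.resize(a[122:322,200:400],None,fx=3,fy=3,interpolation=cv2.INTER_CUBIC))
E
```

```text
t5.80 tcp [0.5362 0.0857 0.2426] plate [-0.011   0.0914] x-az 8.15 tilt z -1.0000 j [-0.61  0.51  0.42  2.02 -0.33  0.67  0.17] F [ 0.  -0.3 -0.1] w 0.0853
```

View pics/s4c.png

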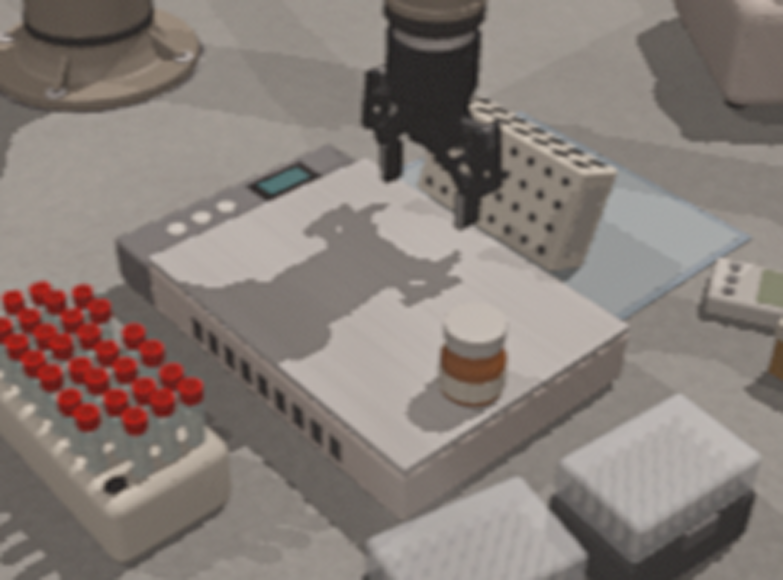

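View pics/t4c.png

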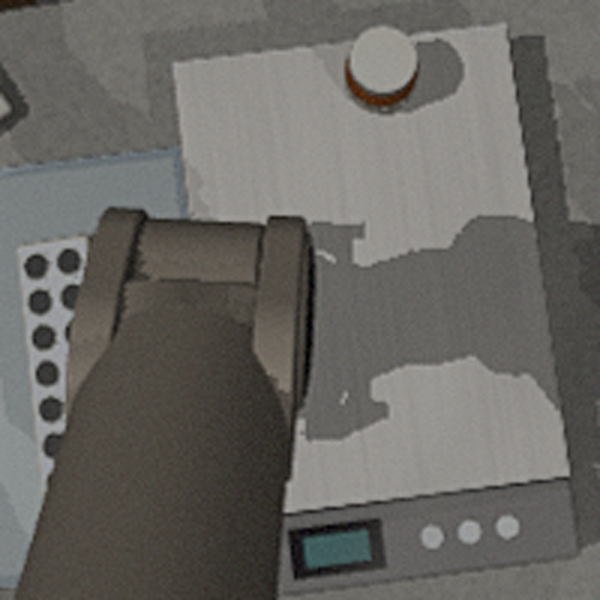

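Request:
step_arm:
  xyz:
    - [0,-0.06,-0.02]
    - [0,-0.18,-0.06]
    - [0,-0.32,-0.1]
    - [0,-0.42,-0.2]
    - [0,-0.5,-0.3]
    - [0,-0.5,-0.4]
    - [0,-0.5,-0.5]
    - [0,-0.5,-0.6]
    - [0,-0.5,-0.6]
    - [0,-0.5,-0.6]
    - [0,-0.5,-0.6]
  rotation:
    - [0,0,0]
    - [0,0,0]
    - [0,-0.05,0]
    - [0,-0.16,0]
    - [0,-0.27,0]
    - [0,-0.38,0]
    - [0,-0.49,0]
    - [0,-0.6,0]
    - [0,-0.71,0]
    - [0,-0.82,0]
    - [0,-0.93,0]

```text
clock: 7.28
tcp_pos: [0.5616, -0.0933, 0.3942]
orientation: [-1.194, -1.234, 1.238]
contact_force: [-0.5, -0.1, 0.0]
grip_width: 0.0853
```

```bash
python3 - <<'E'
from h import *
st()
import pickle
for n in ('scene','top'):
    f=snap(n,n+'5.png'); pickle.dump(f,open(n+'5.pkl','wb'))
a=cv2.imread('pics/scene5.png'); cv2.imwrite('pics/s5c.png',cv2.resize(a[100:250,280:480],None,fx=4,fy=4,interpolation=cv2.INTER_CUBIC))
a=cv2.imread('pics/top5.png'); cv2.imwrite('pics/t5c.png',cv2.resize(a[140:330,140:340],None,fx=3,fy=3,interpolation=cv2.INTER_CUBIC))
E
```

```text
t7.28 tcp [ 0.5616 -0.0933  0.3942] plate [-0.0111 -0.0894] x-az 92.08 tilt z -1.0000 j [-0.17  0.32  0.28  1.84 -0.1   1.    1.76] F [-0.5 -0.1  0. ] w 0.0853
```

View pics/s5c.png

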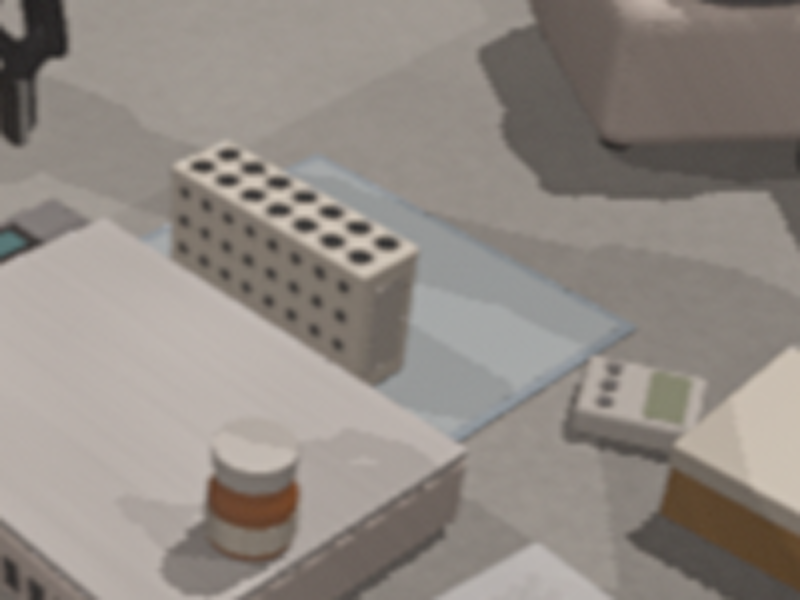

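View pics/t5c.png

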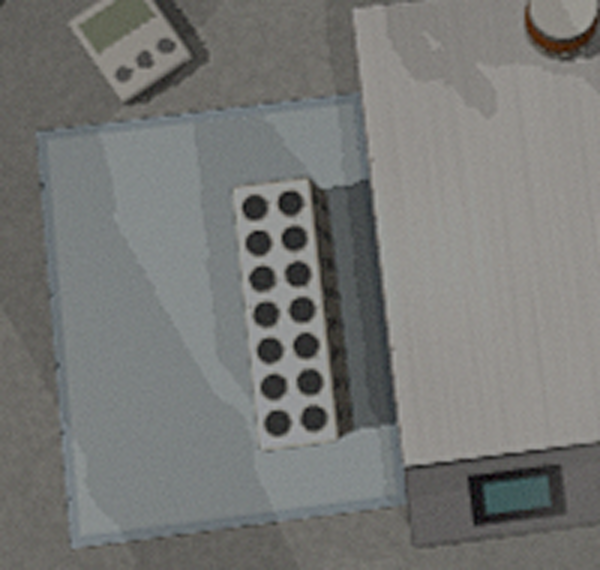

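```bash
python3 - <<'E'
from h import *
import pickle; f=pickle.load(open('top5.pkl','rb'))
c=lambda p: np.array(p)/3+[140,140]
def rect(x0,x1,y): return [(x1,y),(x1,-y),(x0,-y),(x0,y)]
t,a,e=fit2(rect(-.087,.087,.026),bp(f,c([(233,187),(308,179),(338,441),(262,450)]),.098)); print('rack',t,a,wp(t)); print(e)
m=bp(f,c([(38,131),(358,94),(404,505),(73,548)]),.003)
mt,ma,e=fit2(rect(-.15,.15,.12),m); print('mat',mt,ma,wp(mt)); print(e)
f=pickle.load(open('scene5.pkl','rb'))
c=lambda p: np.array(p)/4+[280,100]
s=bp(f,c([(418,250),(368,278),(173,166),(225,141)]),.098)
t2,a2,e=fit2(rect(-.087,.087,.026),s); print('scene rack',t2,a2,wp(t2)); print(e)
m=bp(f,c([(634,328),(317,155)]),.003); print('scene mat +x+y corner,-x+y', [wp(p) for p in m])
print('proj mat ctr diffs')
o=st()
for z in (.30,.239): plan([((*t,z),tool(98.1))],o)
E
```

```text
rack [0.51804035 0.17281504] 8.476987491377693 [-0.01672622  0.18027022]
[[ 0.41762512  1.23293903]
 [ 1.86479273 -1.18039683]
 [-0.51171506 -1.44051964]
 [-1.77070279  1.38797744]]
mat [0.51661345 0.23541454] 8.030762416908377 [-0.00931854  0.24244627]
[[ 0.02881829  2.93336112]
 [ 1.54928068 -2.9656994 ]
 [-0.38984964 -2.99293343]
 [-1.18824933  3.02527171]]
scene rack [0.52548249 0.17190194] 8.611514588592486 [-0.00948698  0.17831762]
[[ 0.6776717   3.3397828 ]
 [ 1.32313801 -2.8572216 ]
 [-1.17181217 -2.10937061]
 [-0.82899753  1.62680941]]
scene mat +x+y corner,-x+y [array([0.14496965, 0.35718579]), array([-0.15068267,  0.35656848])]
proj mat ctr diffs
t7.38 tcp [ 0.5616 -0.0933  0.3941] plate [-0.011  -0.0893] x-az 91.83 tilt z -1.0000 j [-0.17  0.32  0.28  1.84 -0.1   1.    1.75] F [ 0.3 -1.1  0.4] w 0.0853
xyz [0.892, 0.312, 0.117] rot [-0.0, -0.07, -0.002]
xyz [0.892, 0.515, 0.117] rot [-0.0, -0.07, -0.002]
```

Request:
step_arm:
  xyz:
    - [0.1,0,0.02]
    - [0.27,0,0.04]
    - [0.45,0.02,0.06]
    - [0.62,0.06,0.09]
    - [0.77,0.14,0.12]
    - [0.87,0.22,0.127]
    - [0.896,0.3,0.127]
    - [0.896,0.3,0.127]
  rotation:
    - [0,-0.02,0]
    - [0,-0.05,0]
    - [0,-0.074,0]
    - [0,-0.074,0]
    - [0,-0.074,0]
    - [0,-0.074,0]
    - [0,-0.074,0]
    - [0,-0.074,0]

```text
clock: 8.38
tcp_pos: [0.5143, 0.1741, 0.3026]
orientation: [-1.137, -1.312, 1.321]
contact_force: [0.5, -0.2, 1.1]
grip_width: 0.0855
```

```bash
python3 - <<'E'
from h import *
o=st()
t=pw(-.0135,.1795)
plan([((*t,.237),tool(98.5))],o)
snap('scene','s6.png')
a=cv2.imread('pics/s6.png'); cv2.imwrite('pics/s6c.png',cv2.resize(a[70:250,260:480],None,fx=3.3,fy=3.3,interpolation=cv2.INTER_CUBIC))
E
```

```text
t8.38 tcp [0.5143 0.1741 0.3026] plate [-0.0202  0.1821] x-az 98.38 tilt z -1.0000 j [-0.54  0.39  0.12  1.97 -0.06  0.79  1.33] F [ 0.5 -0.2  1.1] w 0.0855
xyz [-0.008, 0.219, -0.023] rot [-0.002, -0.001, -0.002]
```

View pics/s6c.png

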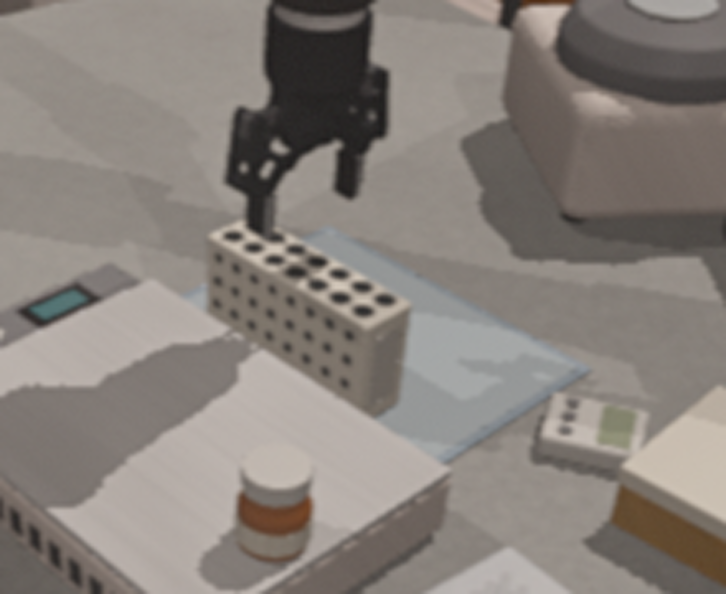

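Request:
step_arm:
  xyz:
    - [-0.008,0.02,-0.023]
    - [-0.008,0.08,-0.023]
    - [-0.008,0.14,-0.023]
    - [-0.008,0.19,-0.023]
    - [-0.008,0.219,-0.023]
    - [-0.008,0.219,-0.023]
  rotation:
    - [0,0,0]
    - [0,0,0]
    - [0,0,0]
    - [0,0,0]
    - [0,0,0]
    - [0,0,0]

```text
clock: 9.18
tcp_pos: [0.522, 0.1717, 0.2374]
orientation: [-1.138, -1.312, 1.32]
contact_force: [-0.8, 0.6, 0.6]
grip_width: 0.0855
```

```bash
python3 - <<'E'
from h import *
o=st()
snap('scene','s7.png')
a=cv2.imread('pics/s7.png'); cv2.imwrite('pics/s7c.png',cv2.resize(a[70:250,260:480],None,fx=3.3,fy=3.3,interpolation=cv2.INTER_CUBIC))
E
```

```text
t9.18 tcp [0.522  0.1717 0.2374] plate [-0.013   0.1786] x-az 98.33 tilt z -1.0000 j [-0.52  0.5   0.11  1.99 -0.08  0.66  1.36] F [-0.8  0.6  0.6] w 0.0855
```

View pics/s7c.png

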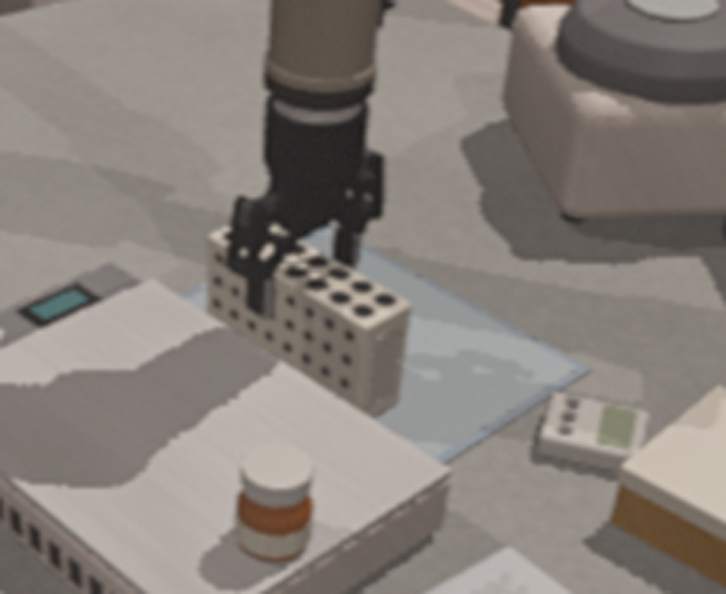

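Straddling the rack, with the near finger in front of its face and the far one behind. Closing gently.

Request:
step_arm:
  xyz:
    - [0,0,0]
    - [0,0,0]
    - [0,0,0]
    - [0,0,0]
    - [0,0,0]
    - [0,0,0]
  rotation:
    - [0,0,0]
    - [0,0,0]
    - [0,0,0]
    - [0,0,0]
    - [0,0,0]
    - [0,0,0]
  grip: 1
  force: 35

```text
clock: 9.98
tcp_pos: [0.5225, 0.1725, 0.2387]
orientation: [-1.138, -1.315, 1.318]
contact_force: [-1.1, 1.6, 6.6]
grip_width: 0.0522
```

```bash
python3 - <<'E'
from h import *
o=st()
p=wp(o['tcp_pos'])+np.array([0.007,.0605]); t=pw(*p)
plan([((*t,o['tcp_pos'][2]+.004),tool(98.1))],o)
E
```

```text
t9.97 tcp [0.5225 0.1725 0.2387] plate [-0.0124  0.1793] x-az 98.36 tilt z -1.0000 j [-0.52  0.49  0.11  1.99 -0.08  0.66  1.36] F [-1.1  1.6  6.6] w 0.0522
xyz [0.202, -0.014, -0.024] rot [-0.0, 0.003, -0.002]
```

Request:
step_arm:
  xyz:
    - [0,-0.012,0]
    - [0,-0.023,0]
    - [0.03,-0.023,-0.004]
    - [0.07,-0.023,-0.008]
    - [0.11,-0.023,-0.013]
    - [0.15,-0.023,-0.018]
    - [0.18,-0.023,-0.022]
    - [0.202,-0.023,-0.024]
    - [0.202,-0.023,-0.024]
    - [0.202,-0.023,-0.024]
  rotation:
    - [0,0,0]
    - [0,0,0]
    - [0,0,0]
    - [0,0,0]
    - [0,0.003,0]
    - [0,0.003,0]
    - [0,0.003,0]
    - [0,0.003,0]
    - [0,0.003,0]
    - [0,0.003,0]

```text
clock: 11.22
tcp_pos: [0.5209, 0.233, 0.2454]
orientation: [-1.141, -1.31, 1.314]
contact_force: [0.1, 0.3, -3.0]
grip_width: 0.0525
```

```bash
python3 - <<'E'
from h import *
o=st()
import pickle
for n in ('scene','top'):
    f=snap(n,n+'8.png'); pickle.dump(f,open(n+'8.pkl','wb'))
a=cv2.imread('pics/scene8.png'); cv2.imwrite('pics/s8c.png',cv2.resize(a[100:250,280:480],None,fx=4,fy=4,interpolation=cv2.INTER_CUBIC))
E
```

```text
t11.22 tcp [0.5209 0.233  0.2454] plate [-0.0055  0.2394] x-az 98.05 tilt z -1.0000 j [-0.62  0.51  0.11  1.94 -0.08  0.7   1.25] F [ 0.1  0.3 -3. ] w 0.0525
```

View pics/s8c.png

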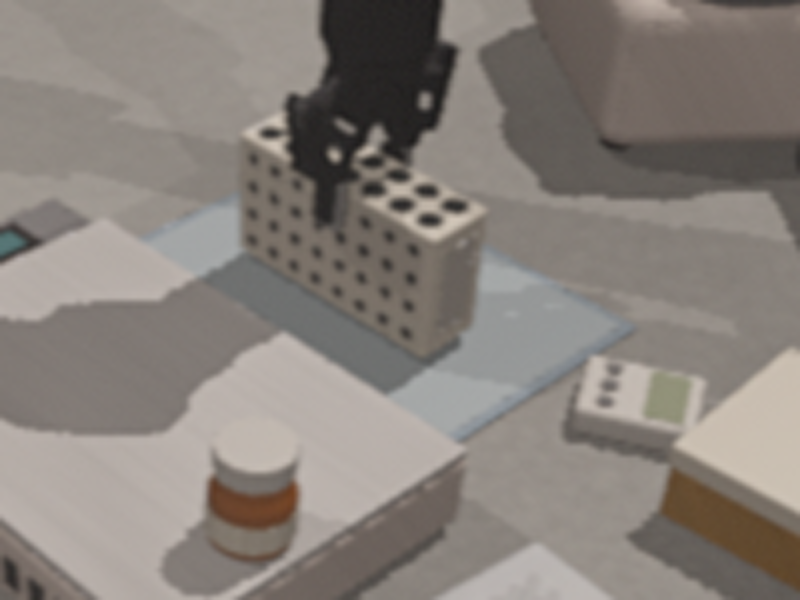

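Request:
step_arm:
  xyz:
    - [0,0.008,0]
    - [0,0.014,0]
    - [0,0.019,0]
    - [0,0.019,0]
    - [0,0.021,0]
    - [0,0.021,0]
  rotation:
    - [0,0,0]
    - [0,0,0]
    - [0,0,0]
    - [0,0,0]
    - [0,0,0]
    - [0,0,0]

```text
clock: 12.08
tcp_pos: [0.5209, 0.2329, 0.2391]
orientation: [-1.142, -1.31, 1.314]
contact_force: [0.9, -0.2, -2.5]
grip_width: 0.0521
```

```bash
python3 - <<'E'
from h import *
o=st()
E
```

```text
t12.07 tcp [0.5209 0.2329 0.2391] plate [-0.0055  0.2393] x-az 98.04 tilt z -1.0000 j [-0.61  0.52  0.11  1.94 -0.08  0.68  1.25] F [ 0.9 -0.2 -2.5] w 0.0521
```

Still bearing most of its weight; I'll lower it in small steps until it touches.

Request:
step_arm:
  xyz:
    - [0,0.003,0]
    - [0,0.005,0]
    - [0,0.007,0]
    - [0,0.007,0]
  rotation:
    - [0,0,0]
    - [0,0,0]
    - [0,0,0]
    - [0,0,0]

```text
clock: 12.58
tcp_pos: [0.521, 0.2336, 0.2381]
orientation: [-1.141, -1.312, 1.313]
contact_force: [-2.4, 0.3, 6.4]
grip_width: 0.0523
```

```bash
python3 - <<'E'
from h import *
o=st()
E
```

```text
t12.57 tcp [0.521  0.2336 0.2381] plate [-0.0052  0.24  ] x-az 98.07 tilt z -1.0000 j [-0.61  0.52  0.11  1.94 -0.08  0.68  1.25] F [-2.4  0.3  6.4] w 0.0523
```

Request:
step_arm:
  xyz:
    - [0,0,0]
    - [0,0,0]
    - [0,0,0]
    - [0,0,0]
    - [0,0,0]
  rotation:
    - [0,0,0]
    - [0,0,0]
    - [0,0,0]
    - [0,0,0]
    - [0,0,0]
  grip: 0

```text
clock: 13.2
tcp_pos: [0.521, 0.2336, 0.238]
orientation: [-1.141, -1.312, 1.313]
contact_force: [-0.2, -1.1, 0.5]
grip_width: 0.0852
```

Request:
step_arm:
  xyz:
    - [0,-0.04,0]
    - [0,-0.12,0]
    - [0,-0.22,0]
    - [0,-0.34,0]
    - [0,-0.46,0]
    - [-0.1,-0.54,0]
    - [-0.27,-0.56,0]
    - [-0.45,-0.56,0]
    - [-0.62,-0.56,0]
    - [-0.79,-0.56,0]
    - [-0.92,-0.56,0]
    - [-0.98,-0.56,0]
    - [-0.98,-0.56,0]
  rotation:
    - [0,0,0]
    - [0,0,0]
    - [0,0,0]
    - [0,0,0]
    - [0,0,0]
    - [0,0,0]
    - [0,0,0]
    - [0,0,0]
    - [0,0,0]
    - [0,0,0]
    - [0,0,0]
    - [0,0,0]
    - [0,0,0]

```text
clock: 14.82
tcp_pos: [0.5621, -0.0578, 0.4069]
orientation: [-1.142, -1.311, 1.312]
contact_force: [-0.1, 0.3, -0.0]
grip_width: 0.0855
```

```bash
python3 - <<'E'
from h import *
o=st()
import pickle
for n in ('scene','top'):
    f=snap(n,n+'9.png'); pickle.dump(f,open(n+'9.pkl','wb'))
a=cv2.imread('pics/scene9.png'); cv2.imwrite('pics/s9c.png',cv2.resize(a[80:280,160:460],None,fx=2.6,fy=2.6,interpolation=cv2.INTER_CUBIC))
a=cv2.imread('pics/top9.png'); cv2.imwrite('pics/t9c.png',cv2.resize(a[140:330,140:340],None,fx=3,fy=3,interpolation=cv2.INTER_CUBIC))
E
```

```text
t14.82 tcp [ 0.5621 -0.0578  0.4069] plate [-0.0056 -0.0542] x-az 97.97 tilt z -1.0000 j [-0.23  0.3   0.28  1.84 -0.09  1.02  1.79] F [-0.1  0.3 -0. ] w 0.0855
```

View pics/s9c.png

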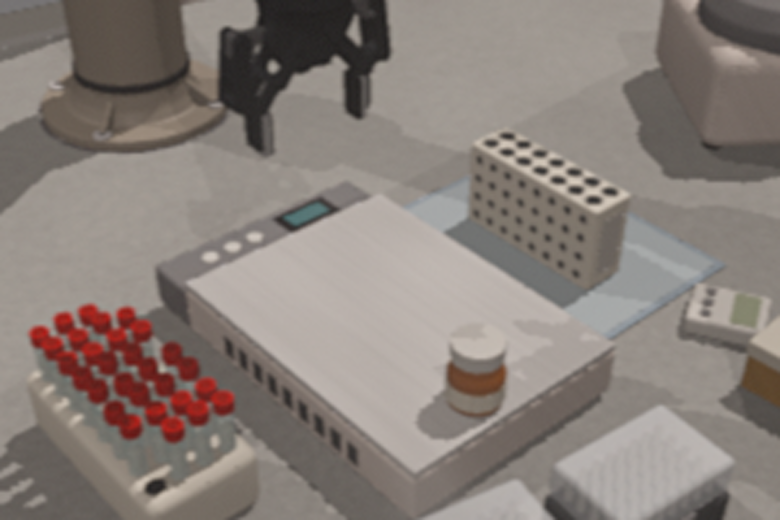

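View pics/t9c.png

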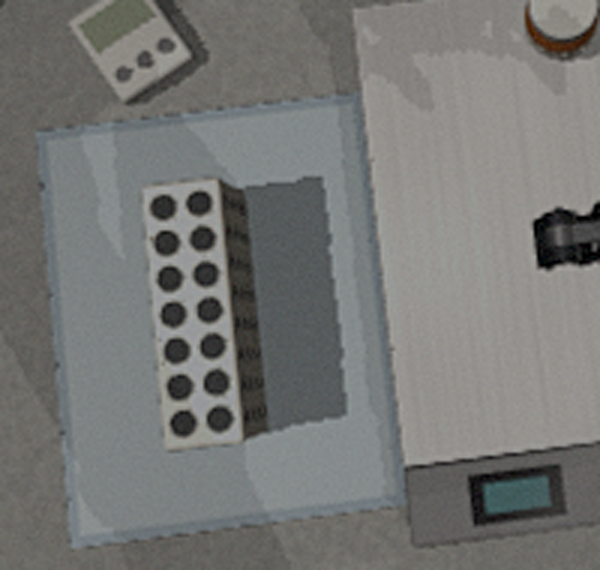

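```bash
python3 - <<'E'
from h import *
import pickle; f=pickle.load(open('top9.pkl','rb'))
c=lambda p: np.array(p)/3+[140,140]
def rect(x0,x1,y): return [(x1,y),(x1,-y),(x0,-y),(x0,y)]
t,a,e=fit2(rect(-.087,.087,.026),bp(f,c([(142,188),(218,180),(244,441),(167,449)]),.098)); print('rack',t,a,wp(t))
mt,ma,_=fit2(rect(-.15,.15,.12),bp(f,c([(38,131),(358,94),(404,505),(73,548)]),.003)); print('mat',wp(mt),ma)
a0=cv2.imread('pics/top0.png').astype(int);a1=cv2.imread('pics/top9.png').astype(int)
for n,(x0,y0,x1,y1) in dict(timer=(160,130,208,175),jar=(312,128,342,160),full=(405,160,480,270)).items(): print(n,np.abs(a0-a1)[y0:y1,x0:x1].mean())
E
```

```text
rack [0.51687953 0.23276497] 8.087457087915457 [-0.00942844  0.23978564]
mat [-0.00931854  0.24244627] 8.030762416908377
timer 4.974845679012346
jar 7.175
full 22.956242424242426
```

View pics/top9.png

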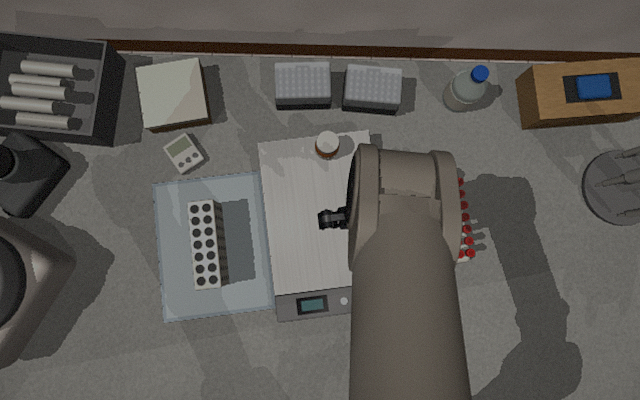

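The top view shows the rack upright in the mat at about (205, 243). The timer (183, 153) and jar (327, 145) are where they started. The arm hides most of the full rack, but the caps still visible are at their original pixels, and the scene view shows it standing. I'm handing in.

```bash
python3 - <<'E'
from h import *
print(r.hand_in())
E
```

```text
the job is handed in; nothing more can be done
None
```

The empty rack is standing in the middle of the mat on the long narrow side that faced it, large wells up. I handed the job in at about 15 s of the 51 s allowed.

**What I did:**
- I pushed the rack flat across the plate with the open fingers, which also squared it to the plate.
- A quicker final push tipped it over the edge, and it landed upright on the mat.
- I then gripped it lightly from above (35 N), raised it about 6 mm off the mat, carried it 61 mm to the middle, set it down and let go.

**Last checks:**
- **Position:** the top camera puts the rack centre about 3 mm from the mat centre, parallel to the mat within 0.1°. Camera scale errors are of the same size, 2–3 mm.
- **Forces:** the wrist force readings I saw stayed under about 7 N. I only read it at the end of each move, so there is no reading from the tipping push itself.
- **Gripper:** it was open and clear of everything at hand-in.
- **Bystanders:** the timer and jar look unmoved. The arm hid most of the full rack in the last top view, so my before/after image comparison there means nothing. The caps that showed were in place, and the scene view shows it standing.

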